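# Hold the paint gauge on the ringed spot of a model van

## Task

Check the paint on the model van: take the black pen-shaped thickness gauge out of the tool block and set its sprung tip inside the ring drawn on the van's roof, the gauge standing square to the tilted roof, pressed gently until the tip is about halfway in. Finish while still holding it there, steady, in the gripper. Do not shift the van's tilt, touch the van with the gripper or disturb the other things.

Things in the scene. Friction and masses are not known exactly. Their poses are not given: they have to be found in the camera images.
- gauge: pen-shaped paint gauge, upright in one of the block's holes (varies): the only thick straight black round barrel, 22 mm across. Origin on its axis under its 30 mm collar, which rests on the block; z up the axis. Collar z 0 to 5 mm, barrel 5 to 85; 14 mm nose to z = -36 in the hole (2 mm play, lifts straight out), sprung 6 mm tip to z = -48. Turn about z is free. 100 to 165 g
- point (a point): the very end of the gauge's sprung tip, on the gauge's axis, 48 mm below the gauge's origin when the tip is out; axes as the gauge's
- plunger (a joint): how far the gauge's tip is pushed in: 0 = fully out, 0.010 m = bottomed; halfway in is 0.005. A spring resists: about 1 N to start, 2.8 N halfway, 4.5 N bottomed
- block: wooden tool block fixed to the table, 100 (x) by 250 (y) by 60 mm high; three holes in a row along its y at -80, 0, +80 mm, each with an upright tool; wooden pegs 8 mm thick and 14 mm high on its top, 38 mm off the row on both sides. Origin under its centre
- cradle: fixed tilting painting cradle that carries the model van: black base 130 mm (x) by 220 mm (y), two uprights. Origin under its centre; the hinge axis runs along its y, 55 mm above the table
- van: grey die-cast model van with the tray it is bolted to, 160 mm long (its y, bonnet to +y), 60 mm wide; flat roof. Origin at the middle of the hinge axis, roof 76 mm above it; z square to the roof. The roof leans 0.15 to 0.5 rad from level towards the cradle's -x, roughly towards the robot; the stiff hinge stays put under a light push
- ring (a point): centre of the thin black ring drawn on the van's roof, 22 mm outside and 17 mm inside diameter, 26 mm from the van's centre towards the bonnet; the roof also has a bar mark and a cross mark, which are not meant. z is square to the roof, pointing out of it
- jar_a: small paint jar with a white cap, 36 mm across, 45 mm tall; bystander, origin under its centre
- jar_b: small paint jar with a paper label and grey cap, 36 mm across, 45 mm tall; bystander, origin under its centre
- amber: amber glass bottle, 52 mm across, 100 mm tall; bystander, origin under its centre
- thinner: metal thinner can, 66 mm across, 100 mm tall; bystander, origin under its centre
- driver: screwdriver lying on the table, 150 mm long, origin under its middle; bystander
- brush: paint brush standing bristles up in the tool block, slim tapered wooden handle, 94 mm tall above the block, 30 mm collar; bystander, origin at the underside of its collar
- vice: pin vice (hand drill) standing in the tool block, waisted steel handle with a thin 5 mm bit pointing up, 83 mm tall above the block, 30 mm collar; bystander, origin at the underside of its collar
Not all that is in view belongs to the job. What is shaped like the gauge but purple, turquoise or yellow is not meant.

How it is judged:
By the outcome, as a careful person would: the job done as asked, in the order asked, and still so for the second after the job is handed in, while the arm keeps its last pose, push and grip.
It also fails if it takes over 37 s, if anything falls off the work surface, if the arm or the gripper's body presses on something with over 40 N, if the wrist force passes 120 N, or if a joint passes its speed limit or range.

## Robot

A 6-joint arm with a two-finger parallel gripper is mounted at the origin on the work surface. World frame = base frame: x ahead of the robot, y to its left, z up, the work surface at z = 0. Lengths are in mm, angles in degrees, forces in N, time in s.
With the tool pointing down it reaches from about 300 to 850 mm from the base axis. Payload 4.2 kg.
Tool frame: the origin (TCP) lies on the centre line of the jaws, within the pads' length; the fingertips stand 14 mm ahead of it and the grasp point (between the pads) lies 5 mm behind it; z points along the fingers, y is the line along which they close (so a half turn about z gives the same grasp; the last joint's range is limited). The gripper opens to 91 mm and grips with 3 to 60 N. Pads are 32 mm wide; open, the fingers measure 118 mm over their backs; the gripper's body (76 mm by 178 mm) begins 60 mm behind the grasp point.
Start: joints at [-68.468, 18.312, 89.639, -0, 72.044, -1.146], TCP at [221.693, -530.56, 227.976] pointing down, gripper open.
Joint ranges: [-177.97, 177.97], [-48.28, 115.42], [12.27, 149.76], [-77.06, 257.06], [2.81, 150.46], [-146.56, 146.56]. Speed limits (degrees/s): [147.25, 147.25, 180, 180, 180, 180].

## Interface

Orientations are given as [roll, pitch, yaw] about the fixed x, y, z axes, in that order (R = Rz(yaw) Ry(pitch) Rx(roll)).
In Python, from workcell import * gives the robot as it stands. The module is installed in compiled form; this text tells all that it offers.
- The arm moves only by the shell command python3 -m crank 'ROWS' [FORCE]. ROWS is JSON, a list of rows, each an object of numbers: "grip": the finger opening in m, from 0 to 0.0912; "x", "y", "z": the shift along the tool's x, y, z in m; "yaw": the turn about the tool's z in rad. In form: [{"grip": .., "x": .., "y": .., "z": .., "yaw": ..}, ...]. A call has exactly 5 rows; each row is the pose to reach, as a shift and turn from the pose commanded when the call began, along the tool's axes at that moment; what a row does not reach only later rows make up. A row lasts 1/12 s, in which the tool goes at most 41.7 mm and 7.16 degrees, less where a joint would pass 70% of its speed; a pose out of reach is approached as far as the arm can. A call with a gripper value outside its range is refused whole. The fingers move at their own pace and stop on an object; FORCE is the grip in N (left out, the last holds). Time passes only in rows, so rows that repeat a pose let the fingers close, or fill a call up. It gives the time, the measured TCP pose, the force, the opening and the grip force at its end, in the units of the state.
- state(): the state, without advancing time (a new reading comes with each control period).
- grab_frame(name): name is "scene" or "top" or "wrist"; returns the picture (420x560x3 uint8, red, green, blue); there is no depth.
- camera_model(name): a dict with "intrinsics" (3x3 intrinsics, pixels), "distortion" ([k1, k2, p1, p2, k3] as OpenCV has them; the pictures are not rectified), "R" (3x3) and "t" (3): a world point X has camera coordinates R X + t. Camera axes: x right, y down, z forward; pixel columns grow to the right and rows downward; lengths in mm; the calibration is good to about 2 mm. A picture is of the moment at which its call begins: read the wrist's pose just before it. camera_model takes no time and is no camera call; for the wrist camera it gives the pose at the moment of the call.
- job_done(): hands the job in; it is judged then, once.
The state is a dict: "time_s": time; "qpos": joint angles; "qvel": joint speeds; "effort": joint torques, N m; "ee_pos": TCP position; "ee_rot": TCP orientation; "force": force on the tool from outside, world axes, zero at the start; "torque": the same for the moment, N m; "gripper_width": finger opening in mm; "gripper_force": force on a finger pad.
Only numpy, scipy, OpenCV 4.12 (cv2) and the standard library are available. Lean on these libraries where they do the work, as an engineer would, in place of code of your own. Each camera call takes 0.05 s, during which the arm holds its last target. There are 200 camera calls.

## Working session

There is one attempt and no reset: what is moved stays moved. The work goes in short steps, Python scripts to look and compute and a shell command to move; the robot and the scene stay as the last step left them, time stands still between calls to the robot, and variables do not carry over. Pictures are saved under pics/ and viewed, at most 10 in all, crops included, and the job is handed in when it is done.

```bash
mkdir -p pics
python3 - <<'E'
from workcell import *
import cv2,numpy as np
s=state();print(s)
for n in("scene","top"):
    f=grab_frame(n);cv2.imwrite(f"pics/{n}0.png",f[:,:,::-1])
    np.save(f"pics/{n}0.npy",f)
    m=camera_model(n);print(n,{k:np.round(np.array(v),3).tolist() for k,v in m.items()})
E
```

```text
{'time_s': 0.0, 'qpos': array([-6.84686491e+01,  1.83513568e+01,  8.97059654e+01, -1.51046073e-03,
        7.20437793e+01, -1.14416167e+00]), 'qvel': array([-0.03653438, -0.0882147 , -0.0139529 , -0.03426616,  0.01354738,
        0.03943625]), 'effort': array([-5.25350319e-03, -4.12480867e+01, -2.31978053e+01,  7.23429909e-02,
        4.56997391e-02, -1.32748610e-04]), 'ee_pos': array([ 221.50324151, -530.10538563,  227.12609672]), 'ee_rot': array([-1.79898890e+02, -5.83020756e-04,  2.26759790e+01]), 'force': array([-0.12602356,  0.12438457, -0.18977999]), 'torque': array([-0.04077299,  0.03973344, -0.01410982]), 'gripper_force': 0.0, 'gripper_width': 91.04173364184173}
scene {'intrinsics': [[434.065, 0.0, 273.653], [0.0, 434.065, 209.644], [0.0, 0.0, 1.0]], 'distortion': [0.006, 0.0, 0.0, 0.0, 0.0], 'R': [[0.539, 0.843, 0.006], [0.708, -0.449, -0.545], [-0.456, 0.297, -0.839]], 't': [-263.258, -346.386, 1472.368]}
top {'intrinsics': [[394.26, 0.0, 273.266], [0.0, 394.26, 207.123], [0.0, 0.0, 1.0]], 'distortion': [0.006, 0.0, 0.0, 0.0, 0.0], 'R': [[0.006, -1.0, 0.017], [-0.982, -0.009, -0.189], [0.189, -0.015, -0.982]], 't': [-54.325, 553.143, 1115.712]}
```

View pics/scene0.png

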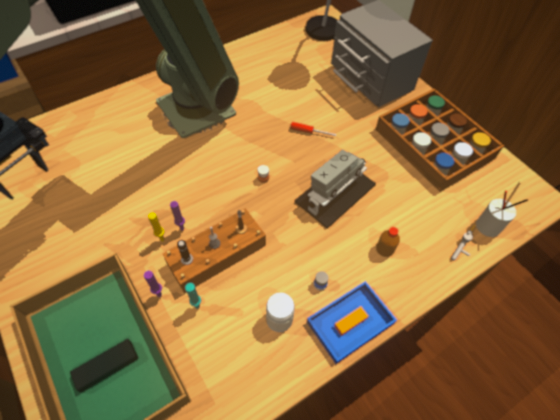

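View pics/top0.png

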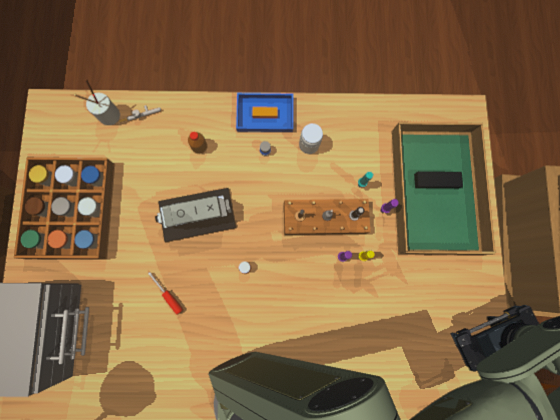

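The scene view shows the tool block with a black barrel at (185,250), the vice at (214,240) and the brush at (240,222). Purple, yellow and turquoise decoys stand at (177,213), (152,283), (156,225) and (193,294), and a black box lies in the tray at (105,365). In the top view the barrel is at (358,212) and the van ring at about (181,213). I'll check that choice in a close crop.

Run:
```python
import cv2,numpy as np
a=cv2.imread('pics/scene0.png')[195:315,135:275];b=cv2.imread('pics/top0.png')
c=b[165:270,280:405];d=b[180:250,150:243]
r=lambda i,w,h:cv2.resize(i,(w,h),interpolation=cv2.INTER_CUBIC)
o=np.zeros((600,800,3),np.uint8)
o[:300,:350]=r(a,350,300);o[:300,360:717]=r(c,357,300);o[300:600,:399]=r(d,399,300)
e=cv2.imread('pics/scene0.png')[140:230,290:380];o[300:,410:710]=r(e,300,300)
cv2.imwrite('pics/crop1.png',o)
```

```text
(no output)
```

View pics/crop1.png

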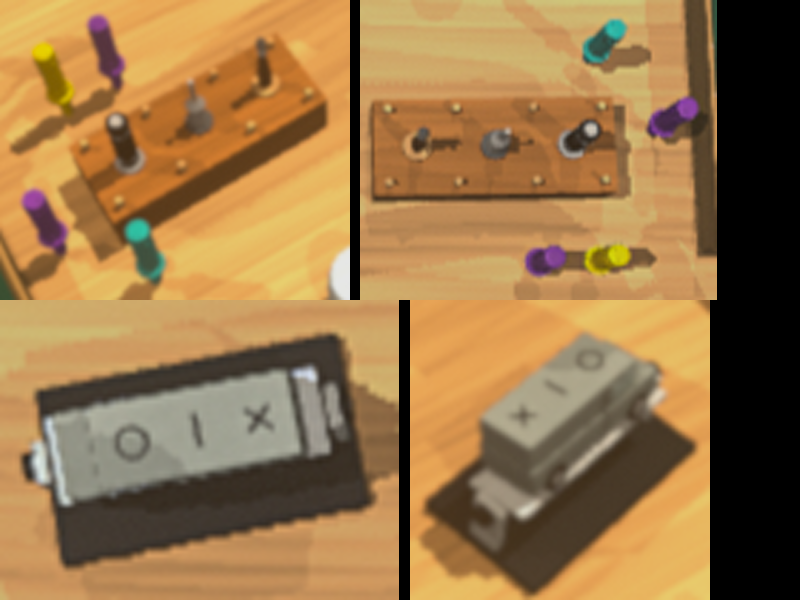

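The close crop shows that the black barrel with a pale top is the gauge (top view 360,210; scene 182,243). The others are the waisted steel vice, the brush, and the coloured decoys. The ring is the round mark at the +y end (top 181,213; scene 344,158), next to the bar and the cross. Next I triangulate these points.

The moves allow no tool tilt. So I plan to pivot the gauge in the jaws against the hole's rim before transport.

```bash
cat > h.py <<'E'
import cv2,numpy as np
from workcell import *
def ray(m,p):
    K,D,R,t=[np.array(m[k],float) for k in("intrinsics","distortion","R","t")]
    u=cv2.undistortPoints(np.array([[p]],float),K,D)[0,0]
    d=R.T@np.array([*u,1.]);return -R.T@t,d/np.linalg.norm(d)
def tri(*mp):
    A=np.zeros((3,3));b=np.zeros(3);rs=[ray(m,p) for m,p in mp]
    for o,d in rs:
        P=np.eye(3)-np.outer(d,d);A+=P;b+=P@o
    X=np.linalg.solve(A,b);return X,max(np.linalg.norm((np.eye(3)-np.outer(d,d))@(X-o)) for o,d in rs)
def onz(m,p,z):
    o,d=ray(m,p);return o+d*(z-o[2])/d[2]
def proj(m,X):
    R=np.array(m["R"],float)
    return cv2.projectPoints(np.array([X],float).reshape(-1,3),cv2.Rodrigues(R)[0],np.array(m["t"],float),np.array(m["intrinsics"],float),np.array(m["distortion"],float))[0][:,0]
E
python3 - <<'E'
from h import *
S=camera_model("scene");T=camera_model("top")
cs=lambda x,y:(135+x/2.5,195+y/2.5); ct=lambda x,y:(280+(x-360)*.35,165+y*.35)
vt=lambda x,y:(150+x*93/399,180+(y-300)*70/300); vs=lambda x,y:(290+(x-410)*.3,140+(y-300)*.3)
P={'gtop':(cs(117,121),ct(590,130)),'ring':(vs(590,359),vt(132,443)),'bar':(vs(556,387),vt(197,430)),'cross':(vs(523,416),vt(258,418))}
for k,(a,b) in P.items():
    X,e=tri((S,a),(T,b));print(k,X.round(1),round(e,1))
for n,q in {'collar':(573,148),'vice':(496,143),'brush':(418,146)}.items(): print(n,onz(T,ct(*q),62).round(1))
for q in [(388,107),(456,107),(533,106),(601,105),(389,182),(460,182),(538,181),(606,179)]: print('peg',onz(T,ct(*q),74).round(1))
for q in [(37,392),(338,335),(370,500),(67,565)]: print('base',onz(T,vt(*q),10).round(1))
print('purple',onz(T,ct(656,130),0).round(0),[onz(T,ct(*q),0).round(0) for q in[(595,55),(538,262),(595,262)]])
E
```

```text
gtop [ 529.6 -286.5  142.4] 1.5
ring [519.7 206.1 130.1] 1.4
bar [528.4 164.8 130.4] 1.3
cross [536.9 126.2 128.3] 1.0
collar [ 525.  -289.1   62. ]
vice [ 529.5 -209.8   62. ]
brush [ 525.7 -129.5   62. ]
peg [563.8 -98.1  74. ]
peg [ 564.5 -167.7   74. ]
peg [ 566.2 -246.7   74. ]
peg [ 567.9 -316.6   74. ]
peg [486.6 -99.   74. ]
peg [ 487.2 -170.7   74. ]
peg [ 488.9 -249.7   74. ]
peg [ 491.5 -318.8   74. ]
base [576.3 300.9  10. ]
base [620.4  87.3  10. ]
base [500.3  61.4  10. ]
base [452.5 272.5  10. ]
purple [ 556. -394.    0.] [array([ 640., -331.,   -0.]), array([ 412., -262.,    0.]), array([ 413., -322.,    0.])]
```

```bash
cat >> h.py <<'E'
def goto(X):
    "remaining shift in tool axes (m) from the measured pose"
    s=state();y=np.radians(s["ee_rot"][2]);d=np.array(X)-s["ee_pos"]
    return (np.array([d[0]*np.cos(y)+d[1]*np.sin(y),d[0]*np.sin(y)-d[1]*np.cos(y),-d[2]])/1000).round(4)
E
python3 -m crank '[{"grip":0.05,"x":0.04,"y":-0.011,"z":0,"yaw":0.037},{"grip":0.05,"x":0.079,"y":-0.022,"z":0,"yaw":0.074},{"grip":0.05,"x":0.118,"y":-0.033,"z":0,"yaw":0.111},{"grip":0.05,"x":0.157,"y":-0.044,"z":0,"yaw":0.148},{"grip":0.05,"x":0.196,"y":-0.055,"z":0,"yaw":0.185}]'
python3 -c "
from h import *
print(goto([505,-283,225]))"
```

```text
time_s: 0.52
ee_pos: [382.3, -402.8, 227.6]
ee_rot: [-180.0, 0.0, 11.9]
force: [0.4, -0.8, -1.1]
gripper_width: 60.3
gripper_force: 0.0
[ 0.1448 -0.0918  0.0026]
```

```bash
python3 -m crank '[{"grip":0.05,"x":0.032,"y":-0.02,"z":0,"yaw":0},{"grip":0.05,"x":0.064,"y":-0.04,"z":0,"yaw":0},{"grip":0.05,"x":0.096,"y":-0.06,"z":0,"yaw":0},{"grip":0.05,"x":0.125,"y":-0.08,"z":0,"yaw":0},{"grip":0.05,"x":0.145,"y":-0.092,"z":0,"yaw":0}]'
python3 -c "
from h import *
m=camera_model('wrist');f=grab_frame('wrist');cv2.imwrite('pics/w1.png',f[:,:,::-1])
print(state()['ee_pos'],m, proj(m,[[528.5,-288,145],[528.5,-288,65],[505,-283,145]]))"
```

```text
time_s: 0.93
ee_pos: [505.5, -281.1, 227.5]
ee_rot: [-179.9, -0.0, 12.2]
force: [0.4, 0.0, -0.4]
gripper_width: 50.0
gripper_force: 0.0
[ 508.05519266 -279.16786009  227.40663319] {'intrinsics': array([[318.08053482,   0.        , 280.03212957],
       [  0.        , 318.08053482, 210.60386275],
       [  0.        ,   0.        ,   1.        ]]), 'distortion': array([-0.01512679,  0.        ,  0.        ,  0.        ,  0.        ]), 'R': array([[ 0.2115871 , -0.97735777, -0.00164115],
       [-0.94481949, -0.20497202,  0.25554373],
       [-0.25009404, -0.05251917, -0.9667961 ]]), 't': array([-382.47848176,  391.61160866,  501.03138027])} [[293.84324882 195.41854443]
 [290.64588918 178.83168672]
 [280.95963323 222.7685197 ]]
```

View pics/w1.png

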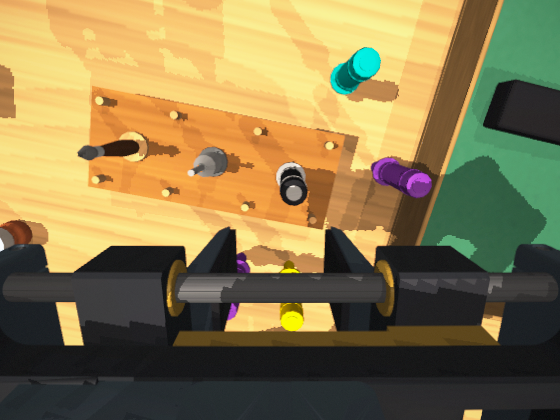

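The wrist view shows the gauge top at (292,193), between the vice at (207,162) and the purple decoy at (403,178). This agrees with a gauge position of about (530,-287).

```bash
python3 -c "
from h import *
m=camera_model('wrist')
print(state()['ee_pos'],onz(m,(292,192.5),145),goto([530,-287,103]))"
```

```text
[ 508.05519266 -279.16786009  227.40663319] [ 533.16596473 -283.96979102  145.        ] [0.0198 0.0123 0.1244]
```

```bash
python3 -m crank '[{"grip":0.05,"x":0.012,"y":0.004,"z":0.0,"yaw":0},{"grip":0.05,"x":0.024,"y":0.008,"z":0.01,"yaw":0},{"grip":0.05,"x":0.025,"y":0.0085,"z":0.03,"yaw":0},{"grip":0.05,"x":0.025,"y":0.0085,"z":0.04,"yaw":0},{"grip":0.05,"x":0.025,"y":0.0085,"z":0.04,"yaw":0}]'
python3 -c "
from h import *
m=camera_model('wrist');f=grab_frame('wrist');s=state();cv2.imwrite('pics/w2.png',f[:,:,::-1])
g=f[100:230,220:370].astype(int);k=(g.max(2)<60)
print(s['ee_pos'],s['qvel'].round(1),goto([530,-287,103]), proj(m,[[530,-287,145],[530,-287,65]]))
print('dark centroid',[ (c[2][i]).round(1)+[220,100] for c in [cv2.connectedComponentsWithStats(k.astype('uint8'))] for i in [0]])"
```

```text
time_s: 1.4
ee_pos: [528.2, -286.4, 184.2]
ee_rot: [-179.7, 0.3, 12.1]
force: [0.5, -0.1, -0.0]
gripper_width: 50.0
gripper_force: 0.0
[ 528.89050263 -286.86930674  185.92460583] [-0.1 -1.6 -2.2  0.   0.3  0. ] [0.0011 0.0004 0.0829] [[280.02468547 238.22733895]
 [280.48360789 207.33040039]]Traceback (most recent call last):
  File "<string>", line 6, in <module>
    print('dark centroid',[ (c[2][i]).round(1)+[220,100] for c in [cv2.connectedComponentsWithStats(k.astype('uint8'))] for i in [0]])
                            ~~~~~~~~~~~~~~~~~~^~~~~~~~~~
ValueError: operands could not be broadcast together with shapes (5,) (2,)
```

View pics/w2.png

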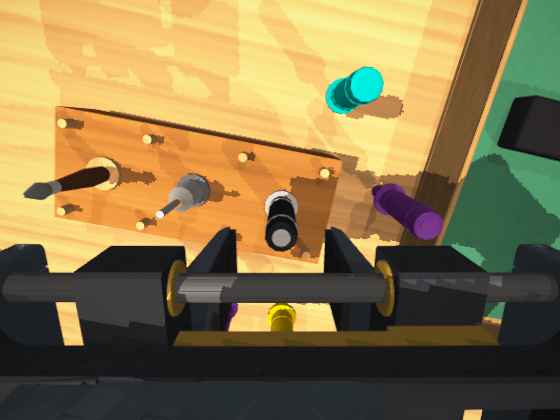

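The gauge top is at (281,237), against a prediction of (280,238), so it is centred between the jaws. I descend and grip.

```bash
python3 -m crank '[{"grip":0.05,"x":0.001,"y":0,"z":0.025,"yaw":0},{"grip":0.05,"x":0.0015,"y":0,"z":0.05,"yaw":0},{"grip":0.05,"x":0.0015,"y":0,"z":0.072,"yaw":0},{"grip":0.05,"x":0.0015,"y":0,"z":0.083,"yaw":0},{"grip":0.04,"x":0.0015,"y":0,"z":0.083,"yaw":0}]' 15
python3 -m crank '[{"grip":0.01,"x":0,"y":0,"z":0,"yaw":0},{"grip":0.01,"x":0,"y":0,"z":0,"yaw":0},{"grip":0.01,"x":0,"y":0,"z":0,"yaw":0},{"grip":0.01,"x":0,"y":0,"z":0,"yaw":0},{"grip":0.01,"x":0,"y":0,"z":0,"yaw":0}]' 15
```

```text
time_s: 1.87
ee_pos: [530.1, -286.4, 103.0]
ee_rot: [-179.8, 0.2, 12.0]
force: [-0.1, 0.2, -0.2]
gripper_width: 45.9
gripper_force: 0.0
time_s: 2.28
ee_pos: [532.3, -286.9, 106.6]
ee_rot: [179.9, -0.1, 12.1]
force: [-0.1, 0.4, 5.5]
gripper_width: 21.9
gripper_force: 15.0
```

```bash
python3 -m crank '[{"grip":0.01,"x":0,"y":0,"z":-0.006,"yaw":0},{"grip":0.01,"x":0,"y":0,"z":-0.014,"yaw":0},{"grip":0.01,"x":0,"y":0,"z":-0.022,"yaw":0},{"grip":0.01,"x":0,"y":0,"z":-0.03,"yaw":0},{"grip":0.01,"x":0,"y":0,"z":-0.03,"yaw":0}]'
python3 -m crank '[{"grip":0.01,"x":-0.003,"y":0,"z":0,"yaw":0},{"grip":0.01,"x":-0.007,"y":0,"z":0,"yaw":0},{"grip":0.01,"x":-0.011,"y":0,"z":0,"yaw":0},{"grip":0.01,"x":-0.0145,"y":0,"z":0,"yaw":0},{"grip":0.01,"x":-0.0155,"y":0,"z":0,"yaw":0}]'
```

```text
time_s: 2.7
ee_pos: [532.2, -287.0, 137.1]
ee_rot: [179.9, -0.1, 12.1]
force: [0.6, 1.1, -0.1]
gripper_width: 21.9
gripper_force: 15.0
time_s: 3.12
ee_pos: [516.0, -290.0, 135.0]
ee_rot: [180.0, -0.0, 12.1]
force: [2.9, 2.4, 1.0]
gripper_width: 21.7
gripper_force: 15.0
```

```bash
python3 -m crank '[{"grip":0.01,"x":0,"y":0,"z":-0.02,"yaw":0},{"grip":0.01,"x":0,"y":0,"z":-0.055,"yaw":0},{"grip":0.01,"x":0,"y":0,"z":-0.09,"yaw":0},{"grip":0.01,"x":0,"y":0,"z":-0.12,"yaw":0},{"grip":0.01,"x":0,"y":0,"z":-0.14,"yaw":0}]' 35
python3 -m crank '[{"grip":0.01,"x":0,"y":-0.02,"z":0,"yaw":0},{"grip":0.01,"x":0.0,"y":-0.055,"z":0,"yaw":0},{"grip":0.01,"x":0,"y":-0.095,"z":0,"yaw":0},{"grip":0.01,"x":0,"y":-0.135,"z":0,"yaw":0},{"grip":0.01,"x":0,"y":-0.175,"z":0,"yaw":0}]'
python3 -m crank '[{"grip":0.01,"x":0.0,"y":-0.04,"z":0,"yaw":0},{"grip":0.01,"x":0.0,"y":-0.08,"z":0,"yaw":0},{"grip":0.01,"x":0,"y":-0.12,"z":0,"yaw":0},{"grip":0.01,"x":0,"y":-0.15,"z":0,"yaw":0},{"grip":0.01,"x":0,"y":-0.17,"z":0,"yaw":0}]'
python3 -c "
from h import *
print(goto([470,165,275]))"
```

```text
time_s: 3.53
ee_pos: [515.6, -291.0, 277.5]
ee_rot: [179.8, 0.0, 12.1]
force: [1.0, -0.4, -1.0]
gripper_width: 21.6
gripper_force: 35.0
time_s: 3.95
ee_pos: [477.6, -118.3, 273.8]
ee_rot: [180.0, 0.2, 12.0]
force: [1.4, 0.7, -1.3]
gripper_width: 21.4
gripper_force: 35.0
time_s: 4.37
ee_pos: [442.0, 48.7, 274.1]
ee_rot: [179.9, 0.2, 12.2]
force: [0.4, -0.7, -1.5]
gripper_width: 21.7
gripper_force: 35.0
[ 0.052  -0.1077 -0.0009]
```

```bash
python3 -m crank '[{"grip":0.01,"x":0.015,"y":-0.035,"z":0,"yaw":0},{"grip":0.01,"x":0.03,"y":-0.07,"z":0,"yaw":0},{"grip":0.01,"x":0.045,"y":-0.095,"z":0,"yaw":0},{"grip":0.01,"x":0.052,"y":-0.108,"z":0,"yaw":0},{"grip":0.01,"x":0.052,"y":-0.108,"z":0,"yaw":0}]'
python3 -m crank '[{"grip":0.01,"x":0,"y":0,"z":0,"yaw":0},{"grip":0.01,"x":0,"y":0,"z":0,"yaw":0},{"grip":0.01,"x":0,"y":0,"z":0,"yaw":0},{"grip":0.01,"x":0,"y":0,"z":0,"yaw":0},{"grip":0.01,"x":0,"y":0,"z":0,"yaw":0}]'
python3 - <<'E'
from h import *
import pickle
D={}
for n in("wrist","scene","top"):
    m=camera_model(n);f=grab_frame(n);D[n]=(m,f)
pickle.dump((D,state()),open('d3.pkl','wb'));print(state()['ee_pos'],state()['qvel'].round(1))
m=D['wrist'][0];print('camC',-m['R'].T@m['t'],proj(m,[[520,206,130],[537,126,130]]))
o=np.zeros((600,800,3),np.uint8);o[:420,:560]=D['wrist'][1]
for n,(x,y) in {"scene":(0,0),"top":(0,0)}.items():
    p=proj(D[n][0],[state()['ee_pos']-[0,0,30]])[0].astype(int);print(n,p)
    c=D[n][1][max(p[1]-30,0):p[1]+30,p[0]-40:p[0]+40];c=cv2.resize(c,(240,180),interpolation=cv2.INTER_CUBIC)
    x=0 if n=="scene" else 260
    o[420:600,x:x+240]=c
cv2.imwrite('pics/w3.png',o[:,:,::-1])
E
```

```text
time_s: 4.78
ee_pos: [472.6, 165.3, 273.7]
ee_rot: [179.9, 0.1, 12.3]
force: [-0.8, -0.7, -1.6]
gripper_width: 21.3
gripper_force: 35.0
time_s: 5.2
ee_pos: [472.4, 162.8, 275.1]
ee_rot: [180.0, -0.0, 12.0]
force: [0.1, -0.7, -0.6]
gripper_width: 21.7
gripper_force: 35.0
[472.43560155 163.41185996 275.06240992] [ 0.3  0.1 -0.2  0.1  0.1  0.1]
camC [543.03899186 176.75305053 431.29392817] [[244.06862926 144.89203834]
 [332.0202777  144.93438116]]
scene [325 123]
top [186 224]
```

View pics/w3.png

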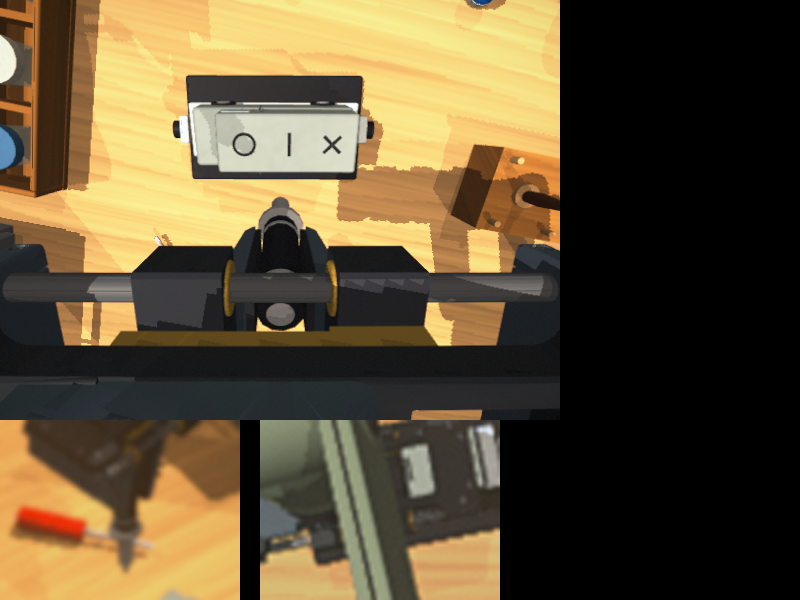

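The wrist view shows the ring at (244,145), the hinge pins at about (177,130) and (370,130), the gauge tip at about (280,199) and the gauge top at (280,316). I'll zoom in for exact pixels.

Run:
```python
import pickle,cv2,numpy as np
D,s=pickle.load(open('d3.pkl','rb'));f=D['wrist'][1][:,:,::-1]
o=np.zeros((600,800,3),np.uint8)
o[:270,:800]=cv2.resize(f[110:177,172:372],(800,268),interpolation=cv2.INTER_CUBIC)[:270] if 0 else np.pad(cv2.resize(f[110:177,172:372],(800,268),interpolation=cv2.INTER_CUBIC),((0,2),(0,0),(0,0)))
o[275:595,:400]=cv2.resize(f[190:254,240:320],(400,320),interpolation=cv2.INTER_CUBIC)
o[275:595,400:]=cv2.resize(f[280:344,240:320],(400,320),interpolation=cv2.INTER_CUBIC)
cv2.imwrite('pics/c4.png',o)
g=cv2.cvtColor(f,cv2.COLOR_BGR2GRAY);k=(g[128:165,225:262]<100).astype('uint8')
ys,xs=np.nonzero(k);print('ring',(xs.min()+xs.max())/2+225,(ys.min()+ys.max())/2+128,len(xs),np.ptp(xs),np.ptp(ys))
```

```text
ring 244.0 144.0 131 22 22
```

View pics/c4.png

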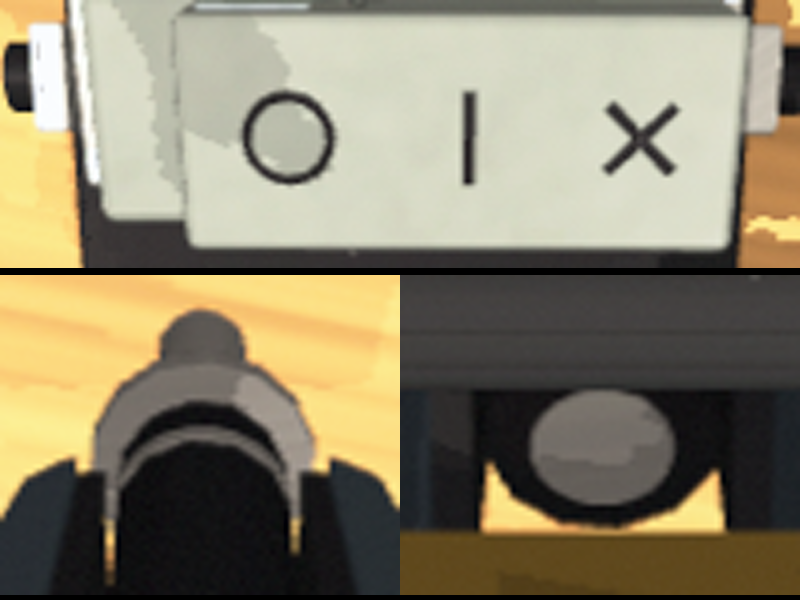

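```bash
cat > g.py <<'E'
from h import *
from scipy.optimize import least_squares
def frame(s):
    y=np.radians(s["ee_rot"][2]);return np.array([np.cos(y),np.sin(y),0]),np.array([np.sin(y),-np.cos(y),0])
def gpt(s,p,z,r=0):   # p: lean (rad, top to -x), gauge z at grasp, x offset
    X,Y=frame(s);Z=np.array([0,0,1.]);th,g,e=p
    a=-np.sin(th)*X+np.cos(th)*Z;b=np.cos(th)*X+np.sin(th)*Z
    return s["ee_pos"]+5*Z+e*X+a*(z-g)+b*r
def fit(m,s,top,nose,col,e0=0):
    def f(p):
        v=lambda z,r=0:proj(m,[gpt(s,p,z,r)])[0,1]
        return [v(85)-top,v(-36,7)-nose,min(v(0,15),v(5,15))-col,(p[1]-50)/3,(p[2]-e0)/2]
    return least_squares(f,[.17,50,0])
E
python3 - <<'E'
from g import *
import pickle
D,s=pickle.load(open('d3.pkl','rb'));m=D['wrist'][0]
for e in(-1.5,0,1.5):
    r=fit(m,s,314.2,196.6,206.6,e);print('lean deg',np.degrees(r.x[0]),r.x[1:],r.fun.round(2))
print('tip',gpt(s,r.x,-48))
L=onz(m,(176,128.8),55);R=onz(m,(369.5,129.5),55);c=(L+R)/2;yv=(L-R)/np.linalg.norm(L-R)
xv=np.array([yv[1],-yv[0],0]);print('hinge',L,R,c,'yaw',np.degrees(np.arctan2(-yv[0],yv[1])))
o,d=ray(m,(243.9,144.1))
from scipy.optimize import fsolve
q=fsolve(lambda p:(c+yv*p[1]+76*(-np.sin(p[0])*xv+np.cos(p[0])*np.array([0,0,1]))-o-d*p[2]),[.17,26,300])
print('tilt',np.degrees(q[0]),'along',q[1],'ring',o+d*q[2])
for nm,p in {'ring':(243.9,144.1),'bar':(172+468/4-.5,110+138/4-.5),'cross':(172+641/4-.5,110+139/4-.5)}.items(): print(nm,onz(m,p,55+76*np.cos(q[0])))
E
```

```text
lean deg 8.522980390586811 [52.75685306 -0.66488626] [ 0.31  0.77 -0.94  0.92  0.42]
lean deg 8.265446944783426 [5.17417668e+01 2.13158648e-02] [ 0.27  0.83 -1.08  0.58  0.01]
lean deg 8.012101404928705 [50.73678545  0.69217171] [ 0.23  0.9  -1.22  0.25 -0.4 ]
tip [486.57216866 166.42600076 182.28942859]
hinge [515.94428945 293.10373397  55.        ] [561.4129761   75.53863049  55.        ] [538.67863277 184.32118223  55.        ] yaw 11.80428171080091
tilt 9.951590895646017 along 25.19640763497557 ring [520.6679606  206.29792286 129.85651286]
ring [520.6679606  206.29792286 129.85651286]
bar [529.37687256 165.76308835 129.85651286]
cross [537.55052987 126.37684062 129.85651286]
```

```bash
python3 -c "
from h import *
print(goto([503.4,202.6,237.7]),state()['ee_pos'])"
```

```text
[ 0.0385 -0.0319  0.0374] [472.43560155 163.41185996 275.06240992]
```

```bash
python3 -m crank '[{"grip":0.01,"x":0.013,"y":-0.012,"z":0.0,"yaw":0},{"grip":0.01,"x":0.028,"y":-0.024,"z":0.01,"yaw":0},{"grip":0.01,"x":0.0385,"y":-0.032,"z":0.02,"yaw":0},{"grip":0.01,"x":0.0385,"y":-0.032,"z":0.032,"yaw":0},{"grip":0.01,"x":0.0385,"y":-0.032,"z":0.0375,"yaw":0}]' 40
python3 -m crank '[{"grip":0.01,"x":0,"y":0,"z":0,"yaw":0},{"grip":0.01,"x":0,"y":0,"z":0,"yaw":0},{"grip":0.01,"x":0,"y":0,"z":0,"yaw":0},{"grip":0.01,"x":0,"y":0,"z":0,"yaw":0},{"grip":0.01,"x":0,"y":0,"z":0,"yaw":0}]'
python3 - <<'E'
from h import *
import pickle
D={}
for n in("wrist","scene","top"):
    m=camera_model(n);f=grab_frame(n);D[n]=(m,f)
s=state();pickle.dump((D,s),open('d4.pkl','wb'));print(s['ee_pos'],s['force'])
f=D['wrist'][1];R=np.array([520.7,206.3,129.9])
o=np.zeros((600,800,3),np.uint8);o[:,:400]=cv2.resize(f[150:270,240:320],(400,600),interpolation=cv2.INTER_CUBIC)
p=proj(D['scene'][0],[R])[0];print('scene ring',p,'wrist ring',proj(D['wrist'][0],[R]))
x,y=p.astype(int)
o[:,400:]=cv2.resize(D['scene'][1][y-75:y+15,x-30:x+30],(400,600),interpolation=cv2.INTER_CUBIC);print(x-30,y-75)
cv2.imwrite('pics/c5.png',o[:,:,::-1])
E
```

```text
time_s: 5.77
ee_pos: [502.9, 203.3, 235.1]
ee_rot: [179.9, 0.2, 12.1]
force: [0.4, 0.6, -1.6]
gripper_width: 21.6
gripper_force: 40.0
time_s: 6.18
ee_pos: [503.6, 203.2, 238.2]
ee_rot: [-180.0, -0.1, 12.1]
force: [-0.2, 0.0, -0.3]
gripper_width: 21.3
gripper_force: 40.0
[503.50239244 203.205183   237.85547368] [-0.79290618  1.7493151  -1.4617489 ]
scene ring [343.78200415 158.07609127] wrist ring [[279.34397686 193.40873917]]
313 83
```

View pics/c5.png

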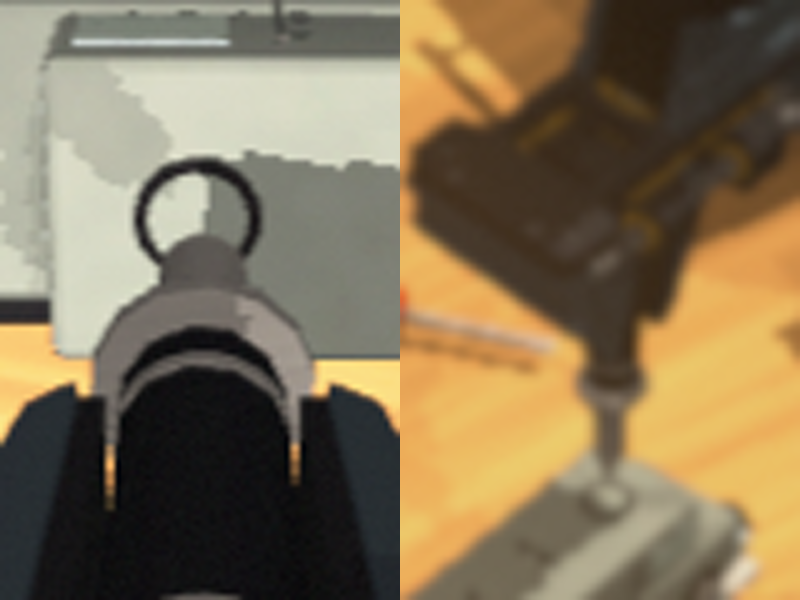

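Run:
```python
from g import *
import pickle
for fn,ring in(('d3.pkl',0),('d4.pkl',(279.0,192.0))):
    D,s=pickle.load(open(fn,'rb'));m=D['wrist'][0];n=196.6
    for g0 in(50,52):
      for e in(-1.5,0):
        r=least_squares(lambda p:[proj(m,[gpt(s,p,85)])[0,1]-314.2,proj(m,[gpt(s,p,-36,7)])[0,1]-n,(p[1]-g0)/.01,(p[2]-e)/.01],[.17,50,0])
        print(fn,g0,e,'lean',np.degrees(r.x[0]).round(2),'tip',gpt(s,r.x,-48).round(1),r.fun.round(1), 'collar px',[proj(m,[gpt(s,r.x,z,15)])[0,1].round(1) for z in(0,5)])
    if ring:
        o,d=ray(m,ring);t=np.radians(10);X,Y=frame(s);nn=-np.sin(t)*X+np.cos(t)*np.array([0,0,1])
        c=np.array([520.7,206.3,129.9]);print('ring',o+d*((c-o)@nn)/(d@nn))
```

```text
d3.pkl 50 -1.5 lean 8.08 tip [484.4 166.  183. ] [6.1 3.9 0.1 0.2] collar px [np.float64(209.0), np.float64(212.1)]
d3.pkl 50 0 lean 8.12 tip [486.  166.3 183. ] [3.  1.9 0.1 0.1] collar px [np.float64(206.7), np.float64(209.7)]
d3.pkl 52 -1.5 lean 8.64 tip [485.7 166.2 181.2] [3.4 2.  0.1 0.1] collar px [np.float64(207.2), np.float64(210.3)]
d3.pkl 52 0 lean 8.59 tip [487.  166.5 181.2] [0.2 0.1 0.  0. ] collar px [np.float64(205.0), np.float64(208.0)]
d4.pkl 50 -1.5 lean 8.23 tip [515.7 205.8 145.9] [6.5 4.1 0.1 0.2] collar px [np.float64(209.3), np.float64(212.4)]
d4.pkl 50 0 lean 8.26 tip [517.3 206.1 145.9] [3.3 2.1 0.1 0.1] collar px [np.float64(207.0), np.float64(210.0)]
d4.pkl 52 -1.5 lean 8.79 tip [517.  206.1 144. ] [3.7 2.2 0.1 0.1] collar px [np.float64(207.5), np.float64(210.6)]
d4.pkl 52 0 lean 8.74 tip [518.4 206.4 144. ] [0.6 0.3 0.  0. ] collar px [np.float64(205.3), np.float64(208.3)]
ring [521.87278563 206.84757058 130.12241374]
```

```bash
cat > fm.py <<'E'
from g import *
F=[];P=[]
for i in range(8):
    grab_frame("wrist");s=state();F.append(s["force"]);P.append(s["ee_pos"])
X,Y=frame(s);n=-np.sin(.17)*X+np.cos(.17)*np.array([0,0,1]);F=np.array(F)
print('t',s['time_s'],'F',F.mean(0).round(2),'std',F.std(0).round(2),'Fn',(F@n).mean().round(2),'Fx',(F@X).mean().round(2),'Fy',(F@Y).mean().round(2),'pos',np.mean(P,0).round(2))
E
python3 fm.py
python3 -m crank '[{"grip":0.01,"x":0.0007,"y":0.0004,"z":0.002,"yaw":0},{"grip":0.01,"x":0.0014,"y":0.0004,"z":0.004,"yaw":0},{"grip":0.01,"x":0.002,"y":0.0004,"z":0.007,"yaw":0},{"grip":0.01,"x":0.0025,"y":0.0004,"z":0.0095,"yaw":0},{"grip":0.01,"x":0.0025,"y":0.0004,"z":0.010,"yaw":0}]'
python3 fm.py
```

```text
t 6.7333 F [ 0.14 -0.11 -1.33] std [0.49 0.46 0.42] Fn -1.33 Fx 0.11 Fy 0.14 pos [503.43 203.23 237.52]
time_s: 7.15
ee_pos: [505.8, 203.3, 226.6]
ee_rot: [180.0, 0.1, 12.1]
force: [0.4, 0.1, -1.8]
gripper_width: 21.3
gripper_force: 40.0
t 7.55 F [ 0.14 -0.04 -1.36] std [0.68 0.47 0.45] Fn -1.37 Fx 0.13 Fy 0.06 pos [505.94 203.38 227.35]
```

Force baseline Fn is about −1.35 N. I now step down to contact.

```bash
python3 -m crank '[{"grip":0.01,"x":0.0002,"y":0,"z":0.001,"yaw":0},{"grip":0.01,"x":0.0004,"y":0,"z":0.002,"yaw":0},{"grip":0.01,"x":0.0005,"y":0,"z":0.003,"yaw":0},{"grip":0.01,"x":0.0005,"y":0,"z":0.003,"yaw":0},{"grip":0.01,"x":0.0005,"y":0,"z":0.003,"yaw":0}]'
python3 fm.py
python3 -m crank '[{"grip":0.01,"x":0.0002,"y":0,"z":0.001,"yaw":0},{"grip":0.01,"x":0.0003,"y":0,"z":0.002,"yaw":0},{"grip":0.01,"x":0.0004,"y":0,"z":0.0025,"yaw":0},{"grip":0.01,"x":0.0004,"y":0,"z":0.0025,"yaw":0},{"grip":0.01,"x":0.0004,"y":0,"z":0.0025,"yaw":0}]'
python3 fm.py
```

```text
time_s: 7.97
ee_pos: [506.4, 203.5, 224.3]
ee_rot: [180.0, 0.0, 12.1]
force: [-0.6, 0.2, -0.7]
gripper_width: 21.5
gripper_force: 40.0
t 8.3667 F [-0.05 -0.03 -1.55] std [0.52 0.5  0.36] Fn -1.52 Fx -0.05 Fy 0.02 pos [506.46 203.49 224.44]
time_s: 8.78
ee_pos: [506.9, 203.6, 222.1]
ee_rot: [180.0, -0.0, 12.1]
force: [-0.5, -0.2, -0.2]
gripper_width: 21.3
gripper_force: 40.0
t 9.1833 F [ 0.22  0.09 -0.16] std [0.47 0.46 0.35] Fn -0.2 Fx 0.23 Fy -0.04 pos [506.92 203.6  222.04]
```

```bash
python3 -m crank '[{"grip":0.01,"x":0.0002,"y":0,"z":0.001,"yaw":0},{"grip":0.01,"x":0.0003,"y":0,"z":0.002,"yaw":0},{"grip":0.01,"x":0.0005,"y":0,"z":0.003,"yaw":0},{"grip":0.01,"x":0.0006,"y":0,"z":0.0035,"yaw":0},{"grip":0.01,"x":0.0006,"y":0,"z":0.0035,"yaw":0}]'
python3 fm.py; python3 fm.py
```

```text
time_s: 9.6
ee_pos: [507.5, 203.7, 218.4]
ee_rot: [180.0, -0.0, 12.1]
force: [-0.4, 0.8, 0.9]
gripper_width: 21.5
gripper_force: 40.0
t 10.0 F [-0.31 -0.13  1.25] std [0.25 0.34 0.5 ] Fn 1.28 Fx -0.33 Fy 0.06 pos [507.46 203.72 218.5 ]
t 10.4 F [ 0.03 -0.24  1.44] std [0.32 0.49 0.4 ] Fn 1.42 Fx -0.02 Fy 0.24 pos [507.45 203.71 218.45]
```

The force rise is about 2.75 N, so the tip is close to halfway in. I nudge it 0.3 mm and check visually.

```bash
python3 -m crank '[{"grip":0.01,"x":0,"y":0,"z":0.0003,"yaw":0},{"grip":0.01,"x":0,"y":0,"z":0.0003,"yaw":0},{"grip":0.01,"x":0,"y":0,"z":0.0003,"yaw":0},{"grip":0.01,"x":0,"y":0,"z":0.0003,"yaw":0},{"grip":0.01,"x":0,"y":0,"z":0.0003,"yaw":0}]'
python3 fm.py
python3 - <<'E'
from g import *
m=camera_model("wrist");f=grab_frame("wrist");S=camera_model("scene");h=grab_frame("scene");s=state()
print(s['ee_pos'],proj(m,[[521.3,206.6,130]]),'tip pred',[gpt(s,[np.radians(t),51.5,-.3],-43).round(1) for t in(8.6,10)])
o=np.zeros((600,800,3),np.uint8);o[:,:400]=cv2.resize(f[130:250,240:320],(400,600),interpolation=cv2.INTER_CUBIC)
o[:,400:]=cv2.resize(h[113:173,318:358],(400,600),interpolation=cv2.INTER_CUBIC)
cv2.imwrite('pics/c6.png',o[:,:,::-1])
E
```

```text
time_s: 10.82
ee_pos: [507.5, 203.7, 218.1]
ee_rot: [180.0, -0.0, 12.1]
force: [-0.4, 0.0, 1.5]
gripper_width: 21.7
gripper_force: 40.0
t 11.2167 F [-0.06  0.35  1.42] std [0.36 0.29 0.58] Fn 1.4 Fx 0.01 Fy -0.36 pos [507.45 203.71 218.13]
[507.4479488  203.68722741 218.14353994] [[278.7083687  202.41012384]] tip pred [array([521. , 206.6, 129.7]), array([523.2, 207.1, 130.1])]
```

View pics/c6.png

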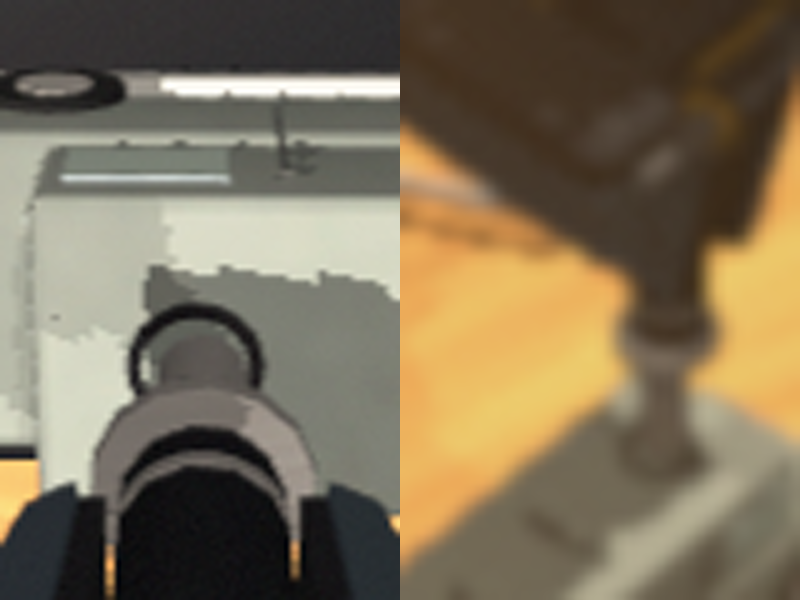

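The nose is centred in the ring: nose x is about (280) against a ring centre of about (279,203), and the scene view shows it covering the ring. The spring force matches halfway, and everything is steady, so I hand in.

```bash
python3 -c "
from workcell import *
print(job_done())"
```

```text
the job is handed in; nothing more can be done
None
```

I handed the job in at about 11 s with the gauge still held in the gripper, its tip inside the roof ring and pressed about halfway in (about 2.75 N); its lean is about 8.6° against a measured roof tilt of about 10°, so it is roughly 1.5° off square.

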